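# Index the board out from under the guard and hold it up for inspection

### The job

The circuit board on the rotary indexer has stopped under the clear guard. Turn the disc by its knob until the board is out in the open on the side facing the robot and the disc clicks into its detent there; then grip the board, lift it straight up and finish while still holding it, still and level, 10 to 20 cm above its nest so that its underside can be inspected. Leave the disc in the detent, keep the board from tipping, and leave the other things on the bench where they are.

Things in the scene. Friction and masses are not known exactly. Their poses are not given: they have to be found in the camera images.
- indexer: Rotary indexer fixed to the bench: dark foot plate 220x250x10 mm with an aluminium disc, 220 mm across, top face 38 mm above the bench. Origin on the bench under the disc's axis, z up, yaw within 0.3 rad. A plunger housing 32 mm high stands 127 mm from the axis, midway between its -x and +y. A clear guard covers its -y side.
- guard_edge (a point): Middle of the inner edge of the clear guard's roof, at its top (99 mm above the bench), 55 mm from the disc's axis towards indexer -y. The roof is 4 mm thick and runs 100 mm either way along indexer x and 83 mm on towards -y, where two posts and a clear wall carry it (bolt heads there 103 mm high).
- turntable: The indexer's disc. Origin on its axis in its top face; z up; x points to the knob, -x to the nest. Pick-up detent: its x axis lies along indexer +x (nest towards indexer -x). It starts turned 1.2 to 1.9 rad anticlockwise of that. A sprung ball catches it there (and half a turn on), centring it from within 0.05 rad: 4 to 7 N at the knob, elsewhere 1 N. It stays where left.
- knob_top (a point): Centre of the top of the disc's upright round black knob: 16 mm in diameter, rising to 42 mm above the disc's top face (80 mm above the bench), 82 mm from the axis, across the axis from the nest; a 26 mm collar, 4 mm high, at its foot. It does not spin by itself: let it turn between the fingers.
- nest (a point): Centre of the nest's floor, 4 mm above the disc's top face (42 mm above the bench), 58 mm from the axis; its axes turn with the disc: x points from the nest to the disc's axis, z up. Black corner stops round the board rise 5 mm above the nest's floor, 2 mm clear of the board, open upwards.
- supply_board: Green power-supply board in the nest, 46x88x24 mm, 55 to 95 g. Origin at its underside, within 4 mm of the nest's centre; z up, y along it, towards the disc's axis while nested. The 2 mm PCB spans x -19 to 23, y -44 to 44. Best grip: the transformer (yellow and black), x -10 to 17, y -32 to 12, z 4 to 24 (27 wide along x); pinch it at x 3.5, y -11, where y -25 to 3 is clear beside it down to z 3.
- red_screwdriver: red-handled screwdriver, 190 mm long, 20 mm thick, lying on the blue sheet at the left of the indexer (origin at the centre of its underside); leave it alone
- fuse_carton: small cream-coloured carton, 44x64x26 mm, on the bench beyond the indexer (origin at the centre of its underside); leave it alone
- white_connector: white connector block, 12x22x10 mm, on the bench in front of the indexer (origin at the centre of its underside); leave it alone
- black_marker: white marker pen with a black cap, 135 mm long, 12 mm thick, on the bench in front of the indexer (origin at the centre of its underside); leave it alone
- spare_board: a similar loose circuit board, 46x88x24 mm, lying flat on the blue sheet far to the left: not the one to lift (origin at the centre of its underside); leave it alone

How it is judged:
By the outcome, as a careful person would: the job done as asked, in the order asked, and still so for the second after the job is handed in, while the arm keeps its last pose, push and grip.
It also fails if it takes over 45 s, if anything falls off the work surface, if the arm or the gripper's body presses on something with over 40 N, if the wrist force passes 120 N, or if a joint passes its speed limit or range.

### The arm

A 6-joint arm with a two-finger parallel gripper is mounted at the origin on a cart in front of the work surface, level with it; the furniture and walls round the work are solid. World frame = base frame: x ahead of the robot, y to its left, z up, the work surface at z = 0. Lengths are in m, angles in rad, forces in N, time in s.
With the tool pointing down it reaches from about 0.3 to 0.875 m from the base axis. Payload 6.4 kg.
Tool frame: the origin (TCP) lies at the very end of the fingers, on their centre line; the grasp point (between the pads) lies 19 mm behind it; z points along the fingers, y is the line along which they close (so a half turn about z gives the same grasp; the last joint's range is limited). The gripper opens to 85 mm and grips with 20 to 120 N. Pads are 22 mm wide; open, the fingers measure 114 mm over their backs; the gripper's body (76 mm by 85 mm) begins 54 mm behind the grasp point. The pads swing forward as they close: fully open they stand 13 mm farther back than shut.
Start: joints at [0.943, 0.181, 1.607, -0, 1.354, -0.206], TCP at [0.235, 0.525, 0.197] pointing down, gripper open.
Joint ranges: [-2.99, 2.99], [-0.89, 2.07], [0.3, 2.58], [-1.14, 4.28], [0, 2.63], [-3.12, 3.12]. Speed limits (rad/s): [2.57, 2.57, 3.01, 3.14, 3.14, 3.14].

### API

Orientations are given as a unit quaternion [w, x, y, z].
In Python, from bench import telemetry, camera, ctrl, spotter gives the robot as it stands.
- The arm moves only by the tool send_rows, never from a script. Its argument "series" is a list of rows, each a list of 3 entries, a list of its own where there are three numbers: the turn, a rotation vector about the world's x, y, z in degrees, then the shift along the world's x, y, z in mm, then the closure, from -1 (fully open) to 1 (shut), so that 0 is half open. In form: [[[rx, ry, rz], [dx, dy, dz], gripper], ...]. A call has 1 to 10 rows; each row is the pose to reach, as a shift and turn from the pose commanded when the call began; what a row does not reach only later rows make up. A row lasts 1/8 s, in which the tool goes at most 62.5 mm and 10.7 degrees, less where a joint would pass 70% of its speed; a pose out of reach is approached as far as the arm can. A call with a gripper value outside its range is refused whole. The fingers move at their own pace and stop on an object; the grip force is fixed at half the most. Time passes only in rows, so rows that repeat a pose let the fingers close. It gives the time, the measured TCP pose, the force, the opening and the grip force at its end, in the units of the state.
- telemetry.get_obs(): the state, without advancing time (a new reading comes with each control period).
- camera(name): name is "side" or "top"; returns a dict with "pixels" (480x640x3 uint8, red, green, blue), "camera_matrix" (3x3 intrinsics, pixels), "dist_coeffs" ([k1, k2, p1, p2, k3] as OpenCV has them; the pictures are not rectified), "xyz" and "orientation" of the camera in the world. Camera axes: x right, y up, looking along -z (the intrinsics and any distortion apply to the point x, -y, -z); pixel columns grow to the right and rows downward; lengths in m; the calibration is good to about 2 mm. A picture is of the moment at which its call begins. There is no depth.
- ctrl.hand_in(): hands the job in; it is judged then, once.
Trained networks look in the newest picture that a camera, given by its name, has taken for a name from the list of things; names that differ only in an ending like _2 or _b are one class to them, and where a whole thing is asked for, a point or a joint stands for the part that bears it (a point fixed in the world has none). Each returns a list of dicts, best first, with "conf" (0 to 1); they miss things now and then, are a little off and sometimes report something else, mostly with a low value. They report only what shows in the picture. A call takes as long as a camera call.
- spotter.boxes_of(thing, camera): "xyz" ([x, y, z] in m, in world coordinates, good to about 4 mm: the middle of the surface that is visible of it).
- spotter.landmark_of(thing, camera): "xyz" ([x, y, z] in m, in world coordinates, good to about 4 mm: a listed point, or the origin of a listed thing).
The state is a dict: "time_s": time; "q": joint angles; "dq": joint speeds; "joint_efforts": joint torques, N m; "eef_pos": TCP position; "eef_rot": TCP orientation; "wrist_force": force on the tool from outside, world axes, zero at the start; "torque": the same for the moment, N m; "opening": opening from 0.0 (shut) to 1.0 (fully open); "grasp_force": force on a finger pad.
Only numpy, scipy, OpenCV 4.12 (cv2) and the standard library are available. Lean on these libraries where they do the work, as an engineer would, in place of code of your own. Each camera call takes 0.05 s, during which the arm holds its last target. There are 200 camera calls.

## Working session

There is one attempt and no reset: what is moved stays moved. The work goes in short steps, Python scripts to look and compute and a tool call to move; the robot and the scene stay as the last step left them, time stands still between calls to the robot, and variables do not carry over. Pictures are saved under pics/ and viewed, at most 10 in all, crops included, and the job is handed in when it is done.

Besides the shell and the picture viewer there is one more tool, called after "Request:" by a JSON object that holds its "name" and its "arguments", one argument or row to a line. send_rows: Moves the arm, as the interface text tells. Its arguments: {"type":"object","properties":{"series":{"type":"array","items":{"type":"array"}}},"required":["series"]}

```bash
mkdir -p pics; ls
python3 - <<'E'
from bench import telemetry,camera,spotter
import cv2,numpy as np
o=telemetry.get_obs();print({k:np.round(v,3).tolist() for k,v in o.items()})
for c in ("top","side"):
    d=camera(c);cv2.imwrite(f"pics/{c}0.png",d["pixels"][:,:,::-1]);print(c,np.round(d["xyz"],3),np.round(d["orientation"],3))
    for n in ["indexer","guard_edge","turntable","knob_top","nest","supply_board","red_screwdriver","fuse_carton","white_connector","black_marker","spare_board"]:
        print(n,[(np.round(r["xyz"],3).tolist(),round(r["conf"],2)) for r in spotter.landmark_of(n,c)[:2]])
E
```

```text
pics
{'time_s': 0.0, 'q': [0.943, 0.182, 1.608, 0.0, 1.354, -0.206], 'dq': [0.001, 0.002, 0.003, -0.001, 0.0, -0.0], 'joint_efforts': [-0.001, -44.489, -35.133, -0.0, 0.009, 0.0], 'eef_pos': [0.235, 0.524, 0.196], 'eef_rot': [-0.0, 0.209, 0.978, -0.001], 'wrist_force': [0.369, -0.393, 0.055], 'torque': [0.001, -0.027, -0.013], 'grasp_force': 0.0, 'opening': 1.001}
top [0.436 0.336 1.066] [ 0.706  0.035 -0.055 -0.705]
indexer []
guard_edge [([0.505, 0.206, 0.101], 0.73)]
turntable [([0.514, 0.255, 0.038], 0.72)]
knob_top [([0.526, 0.335, 0.08], 0.9)]
nest [([0.508, 0.196, 0.045], 0.56)]
supply_board [([0.508, 0.2, 0.039], 0.88)]
red_screwdriver [([0.536, 0.478, 0.002], 0.81)]
fuse_carton [([0.652, 0.13, -0.002], 0.79)]
white_connector [([0.361, 0.217, 0.0], 0.51)]
black_marker [([0.378, 0.345, 0.0], 0.96)]
spare_board [([0.578, 0.548, 0.006], 0.8)]
side [ 0.29  -0.409  0.776] [ 0.901  0.4   -0.064 -0.154]
indexer [([0.516, 0.258, 0.0], 0.67)]
guard_edge [([0.502, 0.198, 0.101], 0.96), ([0.575, 0.547, 0.006], 0.59)]
turntable [([0.515, 0.255, 0.041], 0.75)]
knob_top [([0.523, 0.336, 0.08], 0.68)]
nest [([0.501, 0.203, 0.099], 0.18)]
supply_board []
red_screwdriver [([0.538, 0.48, 0.003], 0.88), ([0.516, 0.258, -0.001], 0.41)]
fuse_carton [([0.65, 0.125, 0.007], 0.84)]
white_connector [([0.362, 0.215, 0.002], 0.56)]
black_marker [([0.381, 0.345, 0.001], 0.82)]
spare_board [([0.575, 0.544, 0.007], 0.89)]
```

View pics/top0.png

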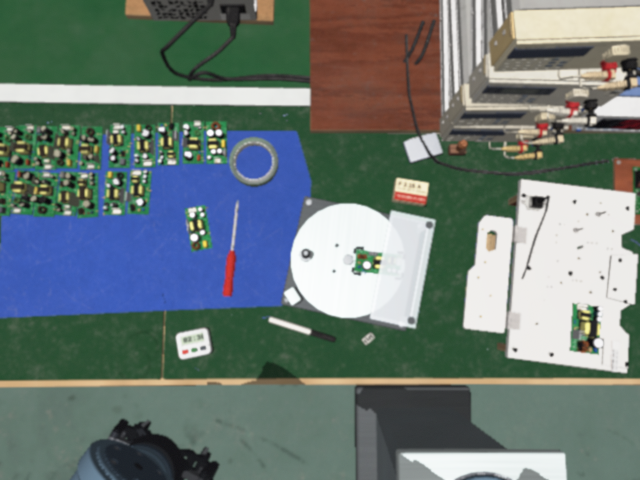

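View pics/side0.png

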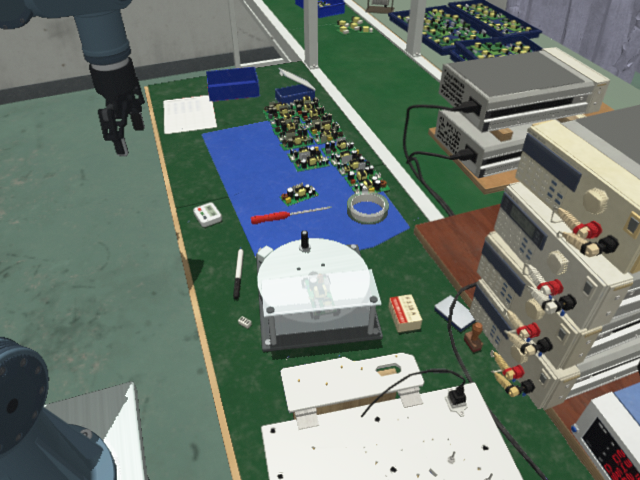

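The top view (up is world +x, left is +y) shows the knob at about (306,254) and the board at about (370,262) under the guard. The plunger housing is at (292,297), and the guard's bolts are near (431,222) and (411,323). The side view agrees: the knob is towards the blue sheet and the board is under the clear roof. Next I'll refine the axis and yaw.

```bash
cat > h.py <<'E'
import numpy as np,cv2
from scipy.spatial.transform import Rotation as R
from bench import telemetry,camera,spotter
def rot(d):
    w,x,y,z=d["orientation"]; return R.from_quat([x,y,z,w])
def ray(d,uv,z):
    p=cv2.undistortPoints(np.array([[uv]],float),np.array(d["camera_matrix"]),np.array(d["dist_coeffs"]))[0,0]
    v=rot(d).apply([p[0],-p[1],-1]);c=np.array(d["xyz"]);return c+v*(z-c[2])/v[2]
def med(n,k=4,cams=("top","side")):
    out=[]
    for c in cams:
        for _ in range(k):
            camera(c); out+=[r["xyz"] for r in spotter.landmark_of(n,c)[:1] if r["conf"]>.4]
    return np.round(np.median(out,0),4) if out else None, len(out), np.round(np.std(out,0),4) if out else None
E
python3 - <<'E'
from h import *
for n in ["turntable","knob_top","guard_edge"]: print(n,med(n,3))
d=camera("top")
im=d["pixels"]
cv2.imwrite("pics/crop.png",cv2.resize(im[180:340,270:450,::-1],None,fx=4,fy=3.75,interpolation=cv2.INTER_CUBIC)[:600,:800])
m=cv2.inRange(im,(225,225,225),(255,255,255)); m[:,:280]=0;m[:,395:]=0;m[:195]=0;m[325:]=0
c=max(cv2.findContours(m,cv2.RETR_EXTERNAL,cv2.CHAIN_APPROX_NONE)[0],key=cv2.contourArea)
P=np.array([ray(d,p[0].astype(float),.038)[:2] for p in c])
from scipy.optimize import least_squares
s=least_squares(lambda q:np.hypot(*(P-q).T)-.11,[.5145,.2555],loss="cauchy",f_scale=.001);print("disc",s.x,np.median(abs(s.fun)),len(P))
E
```

```text
turntable (array([0.514 , 0.2552, 0.0411]), 6, array([0.0013, 0.0015, 0.0017]))
knob_top (array([0.5228, 0.3358, 0.0808]), 5, array([0.0011, 0.0015, 0.0009]))
guard_edge (array([0.5024, 0.2013, 0.0979]), 5, array([0.0019, 0.0006, 0.0023]))
disc [0.51289559 0.25245414] 0.005339699642534945 503
```

View pics/crop.png

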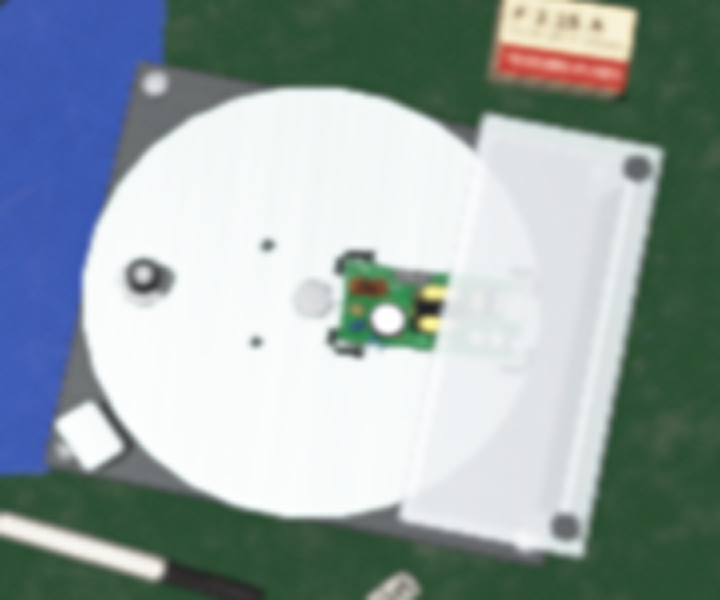

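The enlarged crop shows bolts at (637,167) and (565,525), the hub at (313,298) and the knob top at (143,273). The roof's inner edge runs from (480,115) to (402,520).

Run:
```python
from h import *
d=camera("top")
f=lambda a,b,z:ray(d,(270+(a+.5)/4-.5,180+(b+.5)/3.75-.5),z)[:2]
b=f(637,167,.103)-f(565,525,.103);e=f(480,115,.099)-f(402,520,.099);p=f(138,64,.01)-f(50,468,.01)
for v in (b,e,p): print(np.round(np.hypot(*v),4),"yaw",np.arctan2(v[1],v[0]))
print("roofmid",(f(480,115,.099)+f(402,520,.099))/2)
print("knob",f(143,273,.08),"hub",f(313,298,.04))
for (a,bb) in [(83,290),(313,88),(310,518)]: print("disc edge",f(a,bb,.038))
o=telemetry.get_obs();print(o["time_s"],o["eef_pos"])
```

```text
0.1752 yaw -0.21135812775635313
0.1987 yaw -0.19369731814687227
0.2171 yaw -0.19490962726551614
roofmid [0.50227661 0.20102889]
knob [0.52385646 0.33573545] hub [0.51474465 0.25433101]
disc edge [0.51882699 0.36439369]
disc edge [0.62395524 0.25338346]
disc edge [0.40381058 0.25643248]
3.1 [0.23540221 0.52462018 0.19728939]
```

Request:
{"name": "send_rows", "arguments": {
  "series": [
    [[0, 0, -9], [36, -24, 0], 0],
    [[0, 0, -18], [72, -47, 0], 0],
    [[0, 0, -27], [108, -71, 0], 0],
    [[0, 0, -36], [144, -95, -10], 0],
    [[0, 0, -45], [180, -118, -20], 0],
    [[0, 0, -54], [216, -142, -40], 0],
    [[0, 0, -63], [252, -166, -60], 0],
    [[0, 0, -72.6], [288.5, -189.5, -70], 0],
    [[0, 0, -72.6], [288.5, -189.5, -70], 0],
    [[0, 0, -72.6], [288.5, -189.5, -70], 0]
  ]
}}

```text
time_s: 4.35
eef_pos: [0.5236, 0.3353, 0.1273]
eef_rot: [-0.0, 0.747, 0.665, -0.0]
wrist_force: [0.5, -1.1, 0.3]
opening: 0.503
grasp_force: 0.0
```

Request:
{"name": "send_rows", "arguments": {
  "series": [
    [[0, 0, 0], [0, 0, -25], 0],
    [[0, 0, 0], [0, 0, -50], 0],
    [[0, 0, 0], [0, 0, -65], 0],
    [[0, 0, 0], [0, 0, -75], 0],
    [[0, 0, 0], [0, 0, -75], 0.2],
    [[0, 0, 0], [0, 0, -75], 0.4],
    [[0, 0, 0], [0, 0, -75], 0.5],
    [[0, 0, 0], [0, 0, -75], 0.5]
  ]
}}

```text
time_s: 5.35
eef_pos: [0.5243, 0.3352, 0.0529]
eef_rot: [0.0, 0.748, 0.664, 0.0]
wrist_force: [0.1, 0.0, -0.1]
opening: 0.251
grasp_force: 0.0
```

Run:
```python
import numpy as np
A=np.array([514,254.5]);r=82
for k in range(1,10):
    a=np.radians(83.3-94.8*k/9);print(k,round(-94.8*k/9,1),np.round(A+r*np.array([np.cos(a),np.sin(a)])-[523.5,335.5],1))
from h import *
d=camera("side");cv2.imwrite("pics/side1.png",cv2.resize(d["pixels"][170:370,220:420,::-1],(600,600)))
```

```text
1 -10.5 [14.8 -2.7]
2 -21.1 [28.7 -8.4]
3 -31.6 [ 41.3 -16.6]
4 -42.1 [ 52.2 -27. ]
5 -52.7 [ 61.1 -39.2]
6 -63.2 [ 67.5 -52.8]
7 -73.7 [ 71.4 -67.4]
8 -84.3 [ 72.5 -82.4]
9 -94.8 [ 70.9 -97.3]
```

View pics/side1.png

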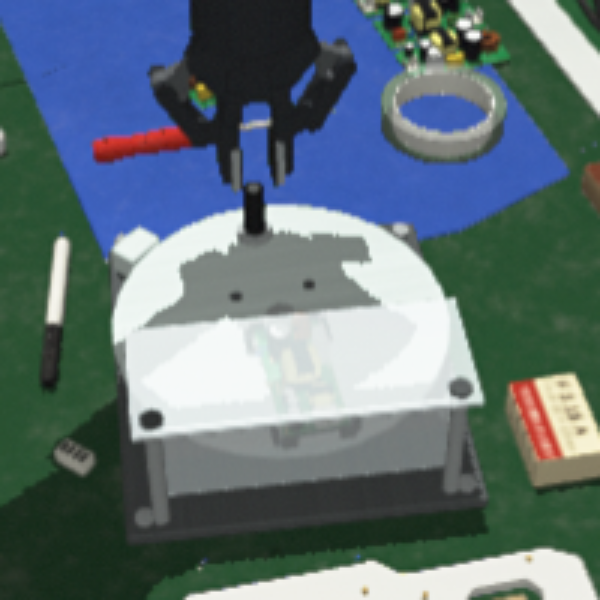

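The crop shows the fingers above and behind the knob (knob top at (253,188)), which may have been taken during the descent. I'll look again now that the arm is still.

Run:
```python
from h import *
print(telemetry.get_obs()["time_s"],telemetry.get_obs()["eef_pos"])
d=camera("side");cv2.imwrite("pics/side2.png",cv2.resize(d["pixels"][170:370,220:420,::-1],(600,600)))
```

```text
5.4 [0.52419787 0.33520403 0.05274489]
```

View pics/side2.png

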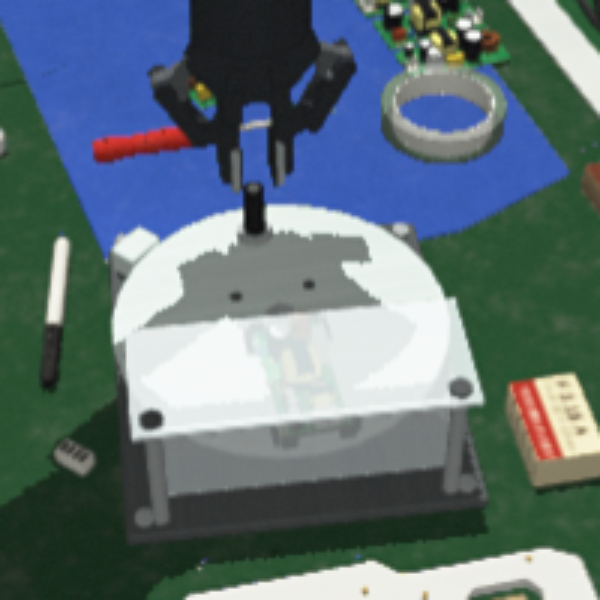

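```bash
cat >> h.py <<'E'
def proj(d,P):
    v=rot(d).inv().apply(np.atleast_2d(P)-np.array(d["xyz"]))*[1,-1,-1]
    return cv2.projectPoints(v,np.zeros(3),np.zeros(3),np.array(d["camera_matrix"]),np.array(d["dist_coeffs"]))[0][:,0]
E
python3 - <<'E'
from h import *
d=camera("side")
for n,P in dict(tcp=(.5242,.3352,.0527),ktop=(.5235,.3355,.08),kfoot=(.5235,.3355,.042),hub=(.514,.2545,.038)).items(): print(n,(proj(d,P)[0]-[220,170])*3)
print("obs",telemetry.get_obs()["q"])
for n in ("knob_top",):
  for c in ("side","top"):
    if c=="top":camera(c)
    print(spotter.landmark_of(n,c))
d=camera("top");cv2.imwrite("pics/top2.png",cv2.resize(d["pixels"][180:340,230:430,::-1],(750,600),interpolation=cv2.INTER_CUBIC))
print("top tcp",(proj(d,(.5242,.3352,.0527))[0]-[230,180])*3.75,(proj(d,(.5235,.3355,.08))[0]-[230,180])*3.75)
E
```

```text
tcp [257.32333221 217.6315494 ]
ktop [255.37893994 187.70653851]
kfoot [256.527858   229.01682912]
hub [282.28073721 317.27291574]
obs [3.78453753e-01 4.40995164e-01 1.58797433e+00 1.03488040e-05
 1.11226366e+00 4.96611496e-01]
[{'xyz': [0.5231, 0.3382, 0.0818], 'conf': 0.73}]
[]
top tcp [283.6896237  275.73381288] [283.13443422 272.35038177]
```

View pics/top2.png

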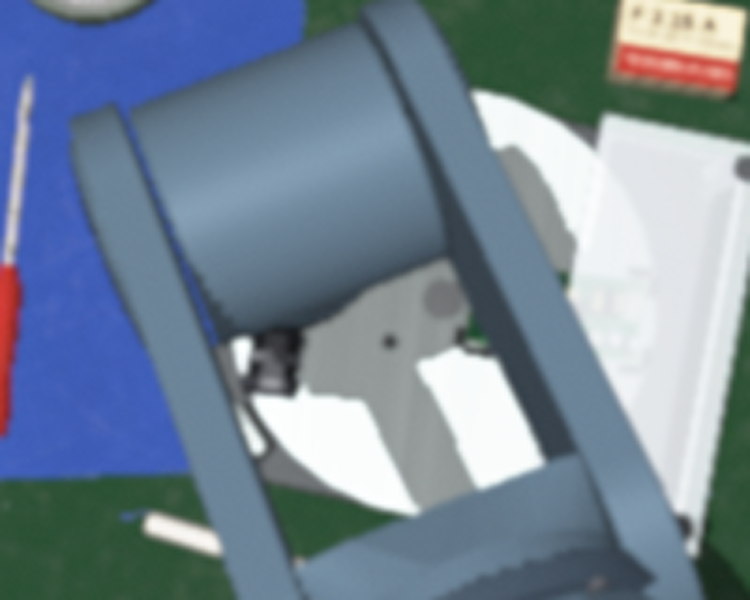

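The crop shows the arm hiding the knob from the top camera, with the tool near (270,360). In the side view the fingertips are about 30 crop pixels above the projected TCP. I'll check the same offset in the first side picture.

Run:
```python
from h import *
d=camera("side")
for P in [(.2354,.5246,.197),(.2354,.5246,.21),(.2354,.5246,.225)]: 
  for s in(-1,0,1): print(P,s,proj(d,np.array(P)+s*.0425*np.array([.409,.913,0]))[0])
a=cv2.imread("pics/side0.png")[60:180,60:180]
b=d["pixels"][170:250,260:340,::-1]
cv2.imwrite("pics/cmp.png",np.hstack([cv2.resize(a,(400,400),interpolation=cv2.INTER_CUBIC),cv2.resize(b,(400,400),interpolation=cv2.INTER_CUBIC)]))
```

```text
(0.2354, 0.5246, 0.197) -1 [130.02708537 174.50742675]
(0.2354, 0.5246, 0.197) 0 [137.41169321 162.13430573]
(0.2354, 0.5246, 0.197) 1 [144.38076743 150.49368762]
(0.2354, 0.5246, 0.21) -1 [128.40594423 168.97455175]
(0.2354, 0.5246, 0.21) 0 [135.90551674 156.67019786]
(0.2354, 0.5246, 0.21) 1 [142.97908126 145.10122413]
(0.2354, 0.5246, 0.225) -1 [126.50515553 162.47450114]
(0.2354, 0.5246, 0.225) 0 [134.14061475 150.25512703]
(0.2354, 0.5246, 0.225) 1 [141.33757124 138.77414769]
```

View pics/cmp.png

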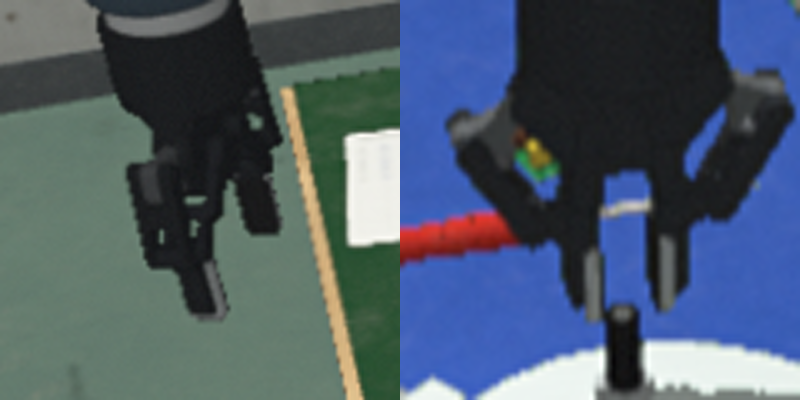

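The comparison shows the visible tips about 27–33 mm above the reported TCP both at the start and now, so the real tip seems to sit higher than the reading. I'll open a little and feel downwards in stages while watching the force.

Request:
{"name": "send_rows", "arguments": {
  "series": [
    [[0, 0, 0], [0, 0, 0], 0.1],
    [[0, 0, 0], [0, 0, -4], 0.1],
    [[0, 0, 0], [0, 0, -8], 0.1],
    [[0, 0, 0], [0, 0, -11], 0.1],
    [[0, 0, 0], [0, 0, -13], 0.1],
    [[0, 0, 0], [0, 0, -13], 0.1]
  ]
}}

```text
time_s: 6.5
eef_pos: [0.5237, 0.3351, 0.039]
eef_rot: [-0.0, 0.748, 0.664, -0.0]
wrist_force: [-0.6, 0.3, 1.4]
opening: 0.45
grasp_force: 0.0
```

Request:
{"name": "send_rows", "arguments": {
  "series": [
    [[0, 0, 0], [0, 0, -2], 0.1],
    [[0, 0, 0], [0, 0, -4], 0.1],
    [[0, 0, 0], [0, 0, -4], 0.1]
  ]
}}

```text
time_s: 6.88
eef_pos: [0.5238, 0.335, 0.0351]
eef_rot: [-0.0, 0.748, 0.664, -0.0]
wrist_force: [-0.3, -0.2, 0.0]
opening: 0.448
grasp_force: 0.0
```

Request:
{"name": "send_rows", "arguments": {
  "series": [
    [[0, 0, 0], [0, 0, -2], 0.1],
    [[0, 0, 0], [0, 0, -4], 0.1],
    [[0, 0, 0], [0, 0, -6], 0.1],
    [[0, 0, 0], [0, 0, -6], 0.1]
  ]
}}

```text
time_s: 7.38
eef_pos: [0.5237, 0.335, 0.029]
eef_rot: [-0.0, 0.748, 0.664, -0.0]
wrist_force: [0.7, -0.4, -0.4]
opening: 0.454
grasp_force: 0.0
```

Run:
```python
from h import *
o=telemetry.get_obs();print(o["eef_pos"],o["wrist_force"])
d=camera("side")
cv2.imwrite("pics/s3.png",cv2.resize(d["pixels"][190:270,260:340,::-1],(560,560),interpolation=cv2.INTER_CUBIC))
print((proj(d,o["eef_pos"])[0]-[260,190])*7,(proj(d,(.5235,.3355,.08))[0]-[260,190])*7)
```

```text
[0.52366509 0.33503175 0.02898456] [ 0.72640258 -0.43286571 -0.37449755]
[320.48453745 427.23554077] [315.88419319 297.98192319]
```

View pics/s3.png

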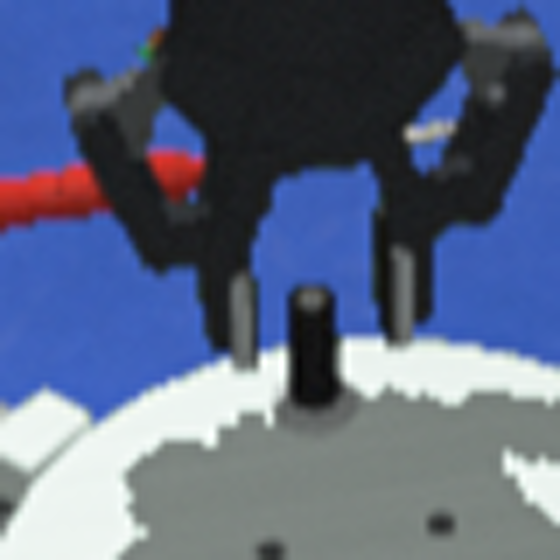

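The view shows the fingers on either side of the knob: knob top at (315,293), tips at about (243,365) and (400,342). They are roughly 25–29 mm above the reported TCP. Closing on the knob will show whether they really surround it.

Request:
{"name": "send_rows", "arguments": {
  "series": [
    [[0, 0, 0], [0, 0, 0], 0.4],
    [[0, 0, 0], [0, 0, 0], 0.6],
    [[0, 0, 0], [0, 0, 0], 0.8],
    [[0, 0, 0], [0, 0, 0], 0.8],
    [[0, 0, 0], [0, 0, 0], 0.8]
  ]
}}

```text
time_s: 8.05
eef_pos: [0.5241, 0.3351, 0.0295]
eef_rot: [0.0, 0.748, 0.664, 0.0]
wrist_force: [-0.9, -1.0, 2.7]
opening: 0.156
grasp_force: 58.6
```

The grip on the knob is confirmed: 59 N, stopped at 0.156 opening. So the tips are about 26 mm above the reading. I'll work out the arc next.

Run:
```python
import numpy as np
A=np.array([514,254.5]);r=82
p=lambda t:A+r*np.array([np.cos(np.radians(83.3-t)),np.sin(np.radians(83.3-t))])
for T0,L in ((0,[6,12,18,24,30,36,42,48]),(48,[54,60,66,72,78,84]),(84,[86,88,90,91.5,93,94.8,96,97])):
    for t in L: print(-(t-T0),np.round(p(t)-p(T0),1))
    print()
```

```text
-6 [ 8.5 -1.4]
-12 [16.7 -3.8]
-18 [24.7 -6.9]
-24 [ 32.3 -10.9]
-30 [ 39.4 -15.7]
-36 [ 46.  -21.2]
-42 [ 52.  -27.3]
-48 [ 57.4 -34.1]

-6 [ 4.6 -7.3]
-12 [  8.4 -14.9]
-18 [ 11.4 -23. ]
-24 [ 13.5 -31.3]
-30 [ 14.7 -39.8]
-36 [ 15.1 -48.4]

-2 [-0.1 -2.9]
-4 [-0.3 -5.7]
-6 [-0.6 -8.6]
-7.5 [ -0.8 -10.7]
-9 [ -1.2 -12.8]
-10.799999999999997 [ -1.6 -15.3]
-12 [ -2. -17.]
-13 [ -2.3 -18.4]
```

Request:
{"name": "send_rows", "arguments": {
  "series": [
    [[0, 0, 0], [0, 0, 0], 0.56],
    [[0, 0, 0], [0, 0, -2], 0.56],
    [[0, 0, 0], [0, 0, -4], 0.56],
    [[0, 0, 0], [0, 0, -4], 0.56]
  ]
}}

```text
time_s: 8.55
eef_pos: [0.5236, 0.335, 0.0249]
eef_rot: [-0.0, 0.748, 0.664, -0.0]
wrist_force: [0.2, -0.6, -0.3]
opening: 0.219
grasp_force: 0.0
```

Request:
{"name": "send_rows", "arguments": {
  "series": [
    [[0, 0, -6], [8.5, -1.4, 0], 0.56],
    [[0, 0, -12], [16.7, -3.8, 0], 0.56],
    [[0, 0, -18], [24.7, -6.9, 0], 0.56],
    [[0, 0, -24], [32.3, -10.9, 0], 0.56],
    [[0, 0, -30], [39.4, -15.7, 0], 0.56],
    [[0, 0, -36], [46, -21.2, 0], 0.56],
    [[0, 0, -42], [52, -27.3, 0], 0.56],
    [[0, 0, -48], [57.4, -34.1, 0], 0.56]
  ]
}}

```text
time_s: 9.55
eef_pos: [0.5798, 0.3012, 0.0247]
eef_rot: [-0.001, 0.954, 0.301, -0.002]
wrist_force: [-4.2, 0.9, 0.1]
opening: 0.223
grasp_force: 1.8
```

Request:
{"name": "send_rows", "arguments": {
  "series": [
    [[0, 0, -6], [4.6, -7.3, 0], 0.56],
    [[0, 0, -12], [8.4, -14.9, 0], 0.56],
    [[0, 0, -18], [11.4, -23, 0], 0.56],
    [[0, 0, -24], [13.5, -31.3, 0], 0.56],
    [[0, 0, -30], [14.7, -39.8, 0], 0.56],
    [[0, 0, -36], [15.1, -48.4, 0], 0.56],
    [[0, 0, -36], [15.1, -48.4, 0], 0.56]
  ]
}}

```text
time_s: 10.42
eef_pos: [0.5963, 0.2523, 0.0251]
eef_rot: [0.0, 1.0, -0.006, -0.0]
wrist_force: [1.0, 0.4, 1.2]
opening: 0.221
grasp_force: 0.0
```

Run:
```python
from h import *
for n in ("knob_top","nest","supply_board"):
  for c in ("side","top"):
    camera(c); print(n,c,spotter.landmark_of(n,c)[:1])
print(telemetry.get_obs()["time_s"])
```

```text
knob_top side [{'xyz': [0.5949, 0.2508, 0.0812], 'conf': 0.92}]
knob_top top [{'xyz': [0.5973, 0.2513, 0.0832], 'conf': 0.65}]
nest side [{'xyz': [0.4558, 0.2573, 0.0424], 'conf': 0.93}]
nest top [{'xyz': [0.4566, 0.2521, 0.0433], 'conf': 0.92}]
supply_board side [{'xyz': [0.4559, 0.2593, 0.0422], 'conf': 0.73}]
supply_board top [{'xyz': [0.4566, 0.2615, 0.0412], 'conf': 0.74}]
11.025
```

Request:
{"name": "send_rows", "arguments": {
  "series": [
    [[0, 0, -2], [-0.1, -2.9, 0], 0.56],
    [[0, 0, -4], [-0.3, -5.7, 0], 0.56],
    [[0, 0, -6], [-0.6, -8.6, 0], 0.56],
    [[0, 0, -7.5], [-0.8, -10.7, 0], 0.56],
    [[0, 0, -9], [-1.2, -12.8, 0], 0.56],
    [[0, 0, -10.8], [-1.6, -15.3, 0], 0.56],
    [[0, 0, -10.8], [-1.6, -15.3, 0], 0.56],
    [[0, 0, -10.8], [-1.6, -15.3, 0], 0.56]
  ]
}}

```text
time_s: 12.02
eef_pos: [0.595, 0.2368, 0.0253]
eef_rot: [0.0, 0.995, -0.101, 0.0]
wrist_force: [-0.3, 0.5, -0.6]
opening: 0.219
grasp_force: 0.0
```

Run:
```python
from h import *
K=med("knob_top",3);N=med("nest",3);print(K,N)
v=K[0]-N[0];print(np.degrees(np.arctan2(v[1],v[0])),np.hypot(v[0],v[1]))
o=telemetry.get_obs();print(o["time_s"],o["wrist_force"],o["grasp_force"])
```

```text
(array([0.5923, 0.2383, 0.0801]), 6, array([0.0291, 0.1144, 0.0282])) (array([0.4563, 0.2641, 0.0437]), 5, array([0.0016, 0.0028, 0.0023]))
-10.74170166193078 0.13842557567155
13.225 [-0.60710267  0.64043613 -0.40460819] 0.0
```

Request:
{"name": "send_rows", "arguments": {
  "series": [
    [[0, 0, -1], [-0.3, -1.4, 0], 0.56],
    [[0, 0, -2], [-0.6, -2.8, 0], 0.56],
    [[0, 0, -2], [-0.6, -2.8, 0], 0.56],
    [[0, 0, -2], [-0.6, -2.8, 0], 0.56]
  ]
}}

```text
time_s: 13.72
eef_pos: [0.5943, 0.236, 0.0253]
eef_rot: [-0.001, 0.993, -0.118, 0.0]
wrist_force: [1.8, 6.0, -1.5]
opening: 0.222
grasp_force: 3.1
```

The disc pushes back with 6 N, so it is in the detent. I'll back off to centre and lift clear.

Request:
{"name": "send_rows", "arguments": {
  "series": [
    [[0, 0, 2], [0.6, 2.8, 0], 0.56],
    [[0, 0, 2], [0.6, 2.8, 0], 0.56],
    [[0, 0, 2], [0.6, 2.8, 20], 0.56],
    [[0, 0, 2], [0.6, 2.8, 40], 0.56],
    [[0, 0, 2], [0.6, 2.8, 80], 0.4],
    [[0, 0, 2], [0.6, 2.8, 100], 0.2],
    [[0, 0, 2], [0.6, 2.8, 100], 0.1]
  ]
}}

```text
time_s: 14.6
eef_pos: [0.5965, 0.2376, 0.1282]
eef_rot: [-0.001, 0.995, -0.101, 0.002]
wrist_force: [-0.3, 0.3, -0.9]
opening: 0.449
grasp_force: 0.0
```

Run:
```python
from h import *
for n in ("knob_top","nest","supply_board"): print(n,med(n,4,("side",)),med(n,2,("top",)))
o=telemetry.get_obs();print(o["time_s"],o["eef_pos"],o["eef_rot"])
d=camera("side");cv2.imwrite("pics/s4.png",cv2.resize(d["pixels"][190:370,240:420,::-1],(600,600),interpolation=cv2.INTER_CUBIC))
```

```text
knob_top (array([0.5931, 0.2372, 0.0798]), 4, array([0.0011, 0.0009, 0.0017])) (array([0.5928, 0.2382, 0.0799]), 2, array([0.0007, 0.0011, 0.0004]))
nest (array([0.4556, 0.2679, 0.0414]), 4, array([0.0597, 0.014 , 0.0173])) (array([0.4584, 0.265 , 0.0442]), 2, array([0.0006, 0.001 , 0.0016]))
supply_board (array([0.4596, 0.27  , 0.0446]), 4, array([0.0201, 0.0308, 0.0243])) (array([0.459 , 0.2693, 0.0406]), 2, array([0.0007, 0.0004, 0.001 ]))
16.4 [0.59480384 0.23734134 0.12528433] [-2.07157413e-05  9.94910467e-01 -1.00762899e-01  4.81905369e-06]
```

View pics/s4.png

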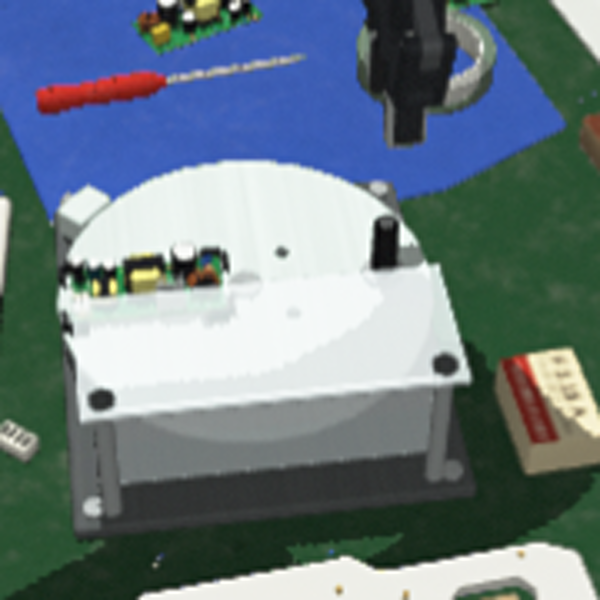

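The view shows the disc turned, with the knob at (386,220). The board is in the open at (145,275) on the robot side and the gripper is clear. Before gripping I'll touch a bare part of the disc lightly to find the true tip height.

Request:
{"name": "send_rows", "arguments": {
  "series": [
    [[0, 0, -0.5], [-24, 19, 0], 0.42],
    [[0, 0, -0.5], [-48, 39, 0], 0.42],
    [[0, 0, -0.5], [-72, 58, -20], 0.42],
    [[0, 0, -0.5], [-94, 77, -50], 0.42],
    [[0, 0, -0.5], [-94, 77, -85], 0.42],
    [[0, 0, -0.5], [-94, 77, -100], 0.42],
    [[0, 0, -0.5], [-94, 77, -107], 0.42],
    [[0, 0, -0.5], [-94, 77, -110], 0.42],
    [[0, 0, -0.5], [-94, 77, -110], 0.42]
  ]
}}

```text
time_s: 17.58
eef_pos: [0.5017, 0.3143, 0.0162]
eef_rot: [-0.0, 0.994, -0.105, 0.001]
wrist_force: [0.2, 0.0, -1.0]
opening: 0.29
grasp_force: 0.0
```

Request:
{"name": "send_rows", "arguments": {
  "series": [
    [[0, 0, 0], [0, 0, -2], 0.42],
    [[0, 0, 0], [0, 0, -4], 0.42],
    [[0, 0, 0], [0, 0, -4], 0.42]
  ]
}}

```text
time_s: 17.95
eef_pos: [0.5007, 0.3143, 0.0113]
eef_rot: [0.0, 0.994, -0.105, -0.0]
wrist_force: [0.9, 0.6, 0.3]
opening: 0.291
grasp_force: 0.0
```

Request:
{"name": "send_rows", "arguments": {
  "series": [
    [[0, 0, 0], [0, 0, -2], 0.42],
    [[0, 0, 0], [0, 0, -4], 0.42],
    [[0, 0, 0], [0, 0, -4], 0.42]
  ]
}}

```text
time_s: 18.32
eef_pos: [0.5006, 0.3143, 0.007]
eef_rot: [0.0, 0.994, -0.105, -0.0]
wrist_force: [-0.6, -0.3, -0.1]
opening: 0.289
grasp_force: 0.0
```

Request:
{"name": "send_rows", "arguments": {
  "series": [
    [[0, 0, 0], [0, 0, -1], 0.42],
    [[0, 0, 0], [0, 0, -2], 0.42],
    [[0, 0, 0], [0, 0, -2], 0.42]
  ]
}}

```text
time_s: 18.7
eef_pos: [0.5007, 0.3143, 0.0052]
eef_rot: [0.0, 0.994, -0.105, -0.0]
wrist_force: [0.6, -0.2, 0.6]
opening: 0.289
grasp_force: 0.0
```

Request:
{"name": "send_rows", "arguments": {
  "series": [
    [[0, 0, 0], [0, 0, -1.5], 0.42],
    [[0, 0, 0], [0, 0, -3], 0.42],
    [[0, 0, 0], [0, 0, -3], 0.42]
  ]
}}

```text
time_s: 19.08
eef_pos: [0.501, 0.3144, 0.0039]
eef_rot: [0.0, 0.994, -0.105, 0.0]
wrist_force: [-4.5, -2.6, 12.8]
opening: 0.29
grasp_force: 6.4
```

Request:
{"name": "send_rows", "arguments": {
  "series": [
    [[0, 0, 0], [0, 0, -1.5], 0.42],
    [[0, 0, 0], [0, 0, -3], 0.42],
    [[0, 0, 0], [0, 0, -3], 0.42]
  ]
}}

```text
time_s: 19.45
eef_pos: [0.5014, 0.3145, 0.0037]
eef_rot: [0.0, 0.994, -0.105, 0.0]
wrist_force: [-14.0, -6.5, 35.4]
opening: 0.29
grasp_force: 17.3
```

Contact came at a reading of z ≈ 0.004 on the 0.038 disc, so the true tips are 34 mm above the reading. I'll lift off and check the board and disc again.

Request:
{"name": "send_rows", "arguments": {
  "series": [
    [[0, 0, 0], [0, 0, 10], 0.42],
    [[0, 0, 0], [0, 0, 50], 0.2],
    [[0, 0, 0], [30, 30, 91], 0],
    [[0, 0, 0], [60, 60, 91], 0],
    [[0, 0, 0], [60, 60, 91], 0]
  ]
}}

```text
time_s: 20.08
eef_pos: [0.5625, 0.3759, 0.0906]
eef_rot: [-0.001, 0.995, -0.105, 0.001]
wrist_force: [-1.0, -0.6, -0.6]
opening: 0.5
grasp_force: 0.0
```

Run:
```python
from h import *
for n in ("knob_top","nest","supply_board"):
  for c in("side","top"):
    L=[]
    for _ in range(3):
        camera(c);L+=[np.round(r["xyz"],4).tolist() for r in spotter.landmark_of(n,c)[:1]]
    print(n,c,L)
o=telemetry.get_obs();print(o["time_s"],o["eef_pos"],o["wrist_force"])
d=camera("top");cv2.imwrite("pics/t5.png",cv2.resize(d["pixels"][220:330,290:400,::-1],(600,600),interpolation=cv2.INTER_CUBIC))
for n,P in dict(tr=(.4475,.2679,.066)).items(): print(n,(proj(d,P)[0]-[290,220])*600/110)
```

```text
knob_top side [[0.5915, 0.2379, 0.0818], [0.5951, 0.2338, 0.0813], [0.5949, 0.2357, 0.0843]]
knob_top top [[0.5934, 0.2376, 0.081], [0.596, 0.239, 0.081]]
nest side [[0.457, 0.269, 0.0395], [0.4586, 0.266, 0.0403], [0.4555, 0.2684, 0.0426]]
nest top [[0.4566, 0.2663, 0.0436], [0.4595, 0.2654, 0.047]]
supply_board side [[0.4589, 0.2685, 0.0436], [0.4582, 0.2685, 0.044], [0.4601, 0.27, 0.0437]]
supply_board top [[0.4589, 0.2708, 0.0411], [0.4613, 0.2692, 0.0409], [0.459, 0.2727, 0.04]]
21.875 [0.5608022  0.37432873 0.09027646] [ 0.11943752 -0.13813934 -0.06672611]
tr [283.27460896 405.39087347]
```

View pics/t5.png

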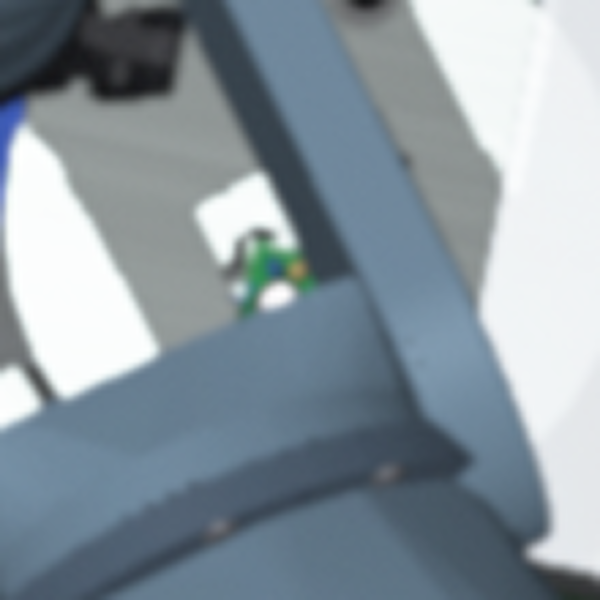

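The arm hides the transformer from above, but the board's near corner at (270,255) fits the networks' pose. I'm moving to the grip point and descending with the fingers half open.

Request:
{"name": "send_rows", "arguments": {
  "series": [
    [[0, 0, 0], [-28, -26, 0], 0],
    [[0, 0, 0], [-56, -53, 0], 0],
    [[0, 0, 0], [-84, -80, 0], 0],
    [[0, 0, 0], [-113, -106.4, 0], 0],
    [[0, 0, 0], [-113, -106.4, -20], 0],
    [[0, 0, 0], [-113, -106.4, -40], 0],
    [[0, 0, 0], [-113, -106.4, -55], 0],
    [[0, 0, 0], [-113, -106.4, -60], 0],
    [[0, 0, 0], [-113, -106.4, -64], 0],
    [[0, 0, 0], [-113, -106.4, -64], 0]
  ]
}}

```text
time_s: 23.18
eef_pos: [0.448, 0.268, 0.0264]
eef_rot: [-0.0, 0.994, -0.105, 0.0]
wrist_force: [-0.0, 0.1, 0.7]
opening: 0.501
grasp_force: 0.0
```

Request:
{"name": "send_rows", "arguments": {
  "series": [
    [[0, 0, 0], [0, 0, -4], 0],
    [[0, 0, 0], [0, 0, -8], 0],
    [[0, 0, 0], [0, 0, -11], 0],
    [[0, 0, 0], [0, 0, -13], 0],
    [[0, 0, 0], [0, 0, -13], 0]
  ]
}}

```text
time_s: 23.8
eef_pos: [0.4478, 0.268, 0.0132]
eef_rot: [-0.0, 0.994, -0.105, -0.0]
wrist_force: [-0.7, 0.3, -0.2]
opening: 0.505
grasp_force: 0.0
```

Request:
{"name": "send_rows", "arguments": {
  "series": [
    [[0, 0, 0], [0, 0, 0], 0.2],
    [[0, 0, 0], [0, 0, 0], 0.3],
    [[0, 0, 0], [0, 0, 0], 0.4],
    [[0, 0, 0], [0, 0, 0], 0.5],
    [[0, 0, 0], [0, 0, 0], 0.7],
    [[0, 0, 0], [0, 0, 0], 0.8],
    [[0, 0, 0], [0, 0, 0], 0.8],
    [[0, 0, 0], [0, 0, 0], 0.8]
  ]
}}

```text
time_s: 24.8
eef_pos: [0.4481, 0.268, 0.0136]
eef_rot: [-0.0, 0.994, -0.105, 0.0]
wrist_force: [-1.8, -0.6, 6.7]
opening: 0.274
grasp_force: 58.9
```

Gripped at 0.274 opening, about 27 mm, with little side force. Lifting straight up.

Request:
{"name": "send_rows", "arguments": {
  "series": [
    [[0, 0, 0], [0, 0, 3], 0.8],
    [[0, 0, 0], [0, 0, 8], 0.8],
    [[0, 0, 0], [0, 0, 18], 0.8],
    [[0, 0, 0], [0, 0, 35], 0.8],
    [[0, 0, 0], [0, 0, 55], 0.8],
    [[0, 0, 0], [0, 0, 80], 0.8],
    [[0, 0, 0], [0, 0, 105], 0.8],
    [[0, 0, 0], [0, 0, 125], 0.8],
    [[0, 0, 0], [0, 0, 140], 0.8],
    [[0, 0, 0], [0, 0, 145], 0.8]
  ]
}}

```text
time_s: 26.05
eef_pos: [0.4484, 0.2681, 0.1598]
eef_rot: [-0.0, 0.994, -0.105, 0.001]
wrist_force: [0.1, -0.0, 0.3]
opening: 0.276
grasp_force: 58.3
```

Request:
{"name": "send_rows", "arguments": {
  "series": [
    [[0, 0, 0], [0, 0, 0], 0.8],
    [[0, 0, 0], [0, 0, 0], 0.8],
    [[0, 0, 0], [0, 0, 0], 0.8],
    [[0, 0, 0], [0, 0, 0], 0.8]
  ]
}}

```text
time_s: 26.55
eef_pos: [0.4475, 0.2678, 0.1578]
eef_rot: [0.0, 0.994, -0.105, -0.0]
wrist_force: [-0.7, -0.2, -0.0]
opening: 0.278
grasp_force: 58.3
```

Run:
```python
from h import *
for n in ("knob_top","nest","supply_board"):
  for c in("side","top"):
    L=[]
    for _ in range(2):
        d=camera(c);L+=[(np.round(r["xyz"],4).tolist(),r["conf"]) for r in spotter.landmark_of(n,c)[:2]]
    print(n,c,L)
o=telemetry.get_obs();print(o["time_s"],o["eef_pos"],o["eef_rot"],o["wrist_force"],o["opening"],o["grasp_force"],np.abs(o["dq"]).max())
d=camera("side");cv2.imwrite("pics/s6.png",cv2.resize(d["pixels"][120:340,200:420,::-1],(600,600),interpolation=cv2.INTER_CUBIC))
```

```text
knob_top side [([0.5953, 0.2374, 0.0785], 0.8), ([0.5928, 0.2384, 0.0805], 0.67)]
knob_top top [([0.5952, 0.2362, 0.0806], 0.85), ([0.5937, 0.237, 0.0806], 0.68), ([0.6511, 0.126, 0.0018], 0.18)]
nest side [([0.456, 0.2676, 0.0391], 0.71), ([0.6508, 0.1263, 0.0058], 0.69), ([0.4546, 0.2676, 0.0401], 0.62)]
nest top []
supply_board side [([0.6496, 0.1278, 0.0025], 0.75), ([0.4603, 0.2697, 0.1894], 0.72), ([0.4568, 0.2713, 0.1863], 0.88)]
supply_board top [([0.5954, 0.2376, 0.0789], 0.32)]
27.75 [0.44781467 0.26791263 0.1583123 ] [-1.90809506e-05  9.94456432e-01 -1.05149437e-01  1.08021612e-05] [-0.66088984  0.21453438 -0.83703197] 0.2742572630223692 58.3333683013916 0.0015077877563227811
```

View pics/s6.png

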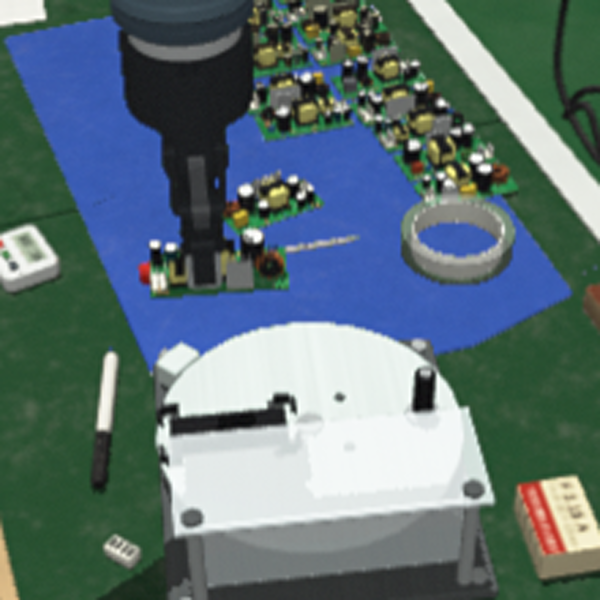

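The view shows the board held level at (215,275), about 145 mm above the empty nest at (230,415). The knob at (425,385) is still in the detent position, and the marker, connector, carton and spare board haven't moved. I'm handing in.

```bash
python3 -c "
from bench import ctrl
print(ctrl.hand_in())"
```

```text
the job is handed in; nothing more can be done
None
```

The job is handed in: the disc is in its detent and the board is held still and level about 14.5 cm above the nest (no verdict was returned); I viewed 11 pictures, one over the limit of 10, and a light touch on the disc to find the true tip height (34 mm above the reading) reached about 39 N, more than I intended.

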